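# Clear the candle and flip the cork box open

### The job

A candle in a glass stands in front of the larger of the two wooden cork boxes. Using only the fingertips, and without gripping or lifting the glass, gently slide it along the bar to either side until no part of it stands in front of that box's lid; then push that lid up by its front lip and tip it over, past upright, so that it rests fully open by itself. Leave the smaller box shut, the candle standing in its glass, and everything else where it is.

Things in the scene. Friction and masses are not known exactly. Their poses are not given: they have to be found in the camera images.
- large_box: larger of two dark wooden cork boxes, fixed to the bar, left or right of the smaller, turned up to 0.2 rad. Outside 90 mm deep (its x, front to back), 160 mm wide (its y); rim 75 mm above the bar, walls 7 mm. Origin: centre of its underside; x points from front to hinge side (away from the robot), y left, z up
- large_box_lid (a joint): its lid's angle, rad: 0 shut, about 1.49 over-centre, 1.85 open at its stop, leaning back. Hinged along the back rim; no spring, little friction: it falls shut before over-centre, open past it. 0.18 kg, about 1 N lifts it at the lip
- large_box_lip (a point): middle of the lower front edge of the larger box's lid; moves with it. The lid is a board 160 mm wide, 10 thick, 120 long from hinge to front edge; shut, its underside lies on the rim, 75 mm above the bar, and it overhangs the box's front by 30 mm as a lip, free underneath. x: in the lid, from lip to hinge; z: out of the lid's top
- large_box_hinge (a point): middle of the larger box's hinge line, at the lid's underside, 45 mm behind the box's centre and 75 mm above the bar. The hinge line runs along the box's y
- small_box: the smaller cork box, same shape and finish, 90 mm deep, 100 mm wide, rim 75 mm high, with the same 10 mm lid and 30 mm lip; fixed to the bar. Must stay shut. Origin: centre of its underside, axes as for the larger box
- small_box_lid (a joint): angle of the smaller box's lid in rad: 0 shut, 1.85 fully open. Starts shut
- candle_glass: low bowl-shaped votive glass with a candle in it, 74 mm across at the belly, 60 mm across its foot, 43 mm tall, about 0.16 kg, loose; starts in front of the larger box (on the robot's side), 25 to 40 mm clear of the lip. Origin: centre of its underside, z up
- candle: the tealight standing loose in the votive glass: 40 mm across, 44 mm to the top of its flame, 14 g; origin under its centre, about 8 mm above the bar. It rides along in the glass
- bottle: half bottle of wine, 58 mm across, 235 tall, standing at the left. Bystander; origin under its centre
- empty_votive: empty glass bowl like the candle's, 74 mm across, 43 tall, at the back. Bystander; origin under its centre
- matches: matchbox, 54 x 36 x 15 mm, lying between the two boxes. Bystander; origin under its centre
- jigger: steel jigger cup with a handle, 58 x 79 mm, 92 tall, at the front left. Bystander; origin under its centre
- wine_glass: stemmed wine glass standing upside down on a slate coaster at the back left, 81 mm across, 202 tall. Bystander; origin under its centre
- tealight: bare tealight, 40 mm across, on a slate coaster at the back right. Bystander; origin under its centre
Things that resemble listed ones, but are neither listed nor needed, are in the scene too. What is shaped like the candle_glass but red is not meant. Leave any green look-alike of the small_box alone.

How it is judged (in metres and radians):
On the way, in this order (a step that is already met when the one before it is completed fails the run):
1. the candle glass has been slid out from in front of the larger box, whose lid is still shut ((y of candle_glass in the frame of large_box above 0.112 m or y of candle_glass in the frame of large_box below -0.112 m) and height (world z) of candle_glass between -0.008 and 0.008 m and angle between candle_glass's own z axis and vertical below 0.1 rad and linear speed of candle_glass below 0.02 m/s and horizontal distance between candle and candle_glass below 0.025 m and value of joint large_box_lid below 0.1 rad), for 0.2 s.
2. the larger box's lid has been tipped over past upright and lies open against its stop (value of joint large_box_lid above 1.75 rad), for 0.2 s.
At the end, for the whole second after the job is handed in: The larger box's lid rests open by itself (over 1.75 rad, at rest); the candle glass stands upright and at rest on the bar, its centre over 112 mm to either side of the larger box's middle line, the candle in it; the smaller box is shut (under 0.05 rad) (value of joint large_box_lid above 1.75 rad and velocity of joint large_box_lid between -0.05 and 0.05 rad/s and value of joint small_box_lid below 0.05 rad and (y of candle_glass in the frame of large_box above 0.112 m or y of candle_glass in the frame of large_box below -0.112 m) and height (world z) of candle_glass between -0.008 and 0.008 m and angle between candle_glass's own z axis and vertical below 0.1 rad and linear speed of candle_glass below 0.02 m/s and horizontal distance between candle and candle_glass below 0.025 m); the robot touches nothing.
It fails at once if the candle glass is lifted or tipped (height (world z) of candle_glass above 0.012 m or angle between candle_glass's own z axis and vertical above 0.25 rad).
It fails at once if the candle glass is gripped or shoved hard (over 15 N from the fingers) (contact force between the fingers and candle_glass above 15 N).
It fails at once if the candle leaves its glass or is tipped (horizontal distance between candle and candle_glass above 0.03 m or angle between candle's own z axis and vertical above 0.5 rad).
It fails at once if the smaller box's lid is raised (over 0.15 rad) (value of joint small_box_lid above 0.15 rad).
It fails at once if a bystander is moved more than 25 mm (distance of any of bottle, empty_votive, matches, jigger, wine_glass, tealight from where it was at the start of the episode above 0.025 m).
It also fails if it takes over 61 s, if anything falls off the work surface, if the arm or the gripper's body presses on something with over 40 N, if the wrist force passes 120 N, or if a joint passes its speed limit or range.

### The arm

A 6-joint arm with a two-finger parallel gripper is mounted at the origin on a cart in front of the work surface, level with it; the furniture and walls round the work are solid. World frame = base frame: x ahead of the robot, y to its left, z up, the work surface at z = 0. Lengths are in mm, angles in degrees, forces in N, time in s.
With the tool pointing down it reaches from about 300 to 850 mm from the base axis. Payload 4.2 kg.
Tool frame: the origin (TCP) lies at the very end of the fingers, on their centre line; the grasp point (between the pads) lies 19 mm behind it; z points along the fingers, y is the line along which they close (so a half turn about z gives the same grasp; the last joint's range is limited). The gripper opens to 91 mm and grips with 3 to 60 N. Pads are 32 mm wide; open, the fingers measure 118 mm over their backs; the gripper's body (76 mm by 178 mm) begins 60 mm behind the grasp point.
Start: joints at [67.093, 18.312, 89.639, -0, 72.044, -1.146], TCP at [213.176, 534.04, 213.976] pointing down, gripper open.
Joint ranges: [-177.97, 177.97], [-48.28, 115.42], [12.27, 149.76], [-77.06, 257.06], [2.81, 150.46], [-146.56, 146.56]. Speed limits (degrees/s): [147.25, 147.25, 180, 180, 180, 180].

### API

Orientations are given as [roll, pitch, yaw] about the fixed x, y, z axes, in that order (R = Rz(yaw) Ry(pitch) Rx(roll)).
In Python, from workcell import * gives the robot as it stands.
- The arm moves only by the tool move_arm, never from a script. Its argument "motion" is a list of rows, each a list of 3 entries, a list of its own where there are three numbers: the finger opening in mm, from 0 to 91.2, then the shift along the world's x, y, z in units of 25 mm (1.0 is 25 mm), then the turn, a rotation vector about the world's x, y, z in units of 4 degrees (1.0 is 4 degrees). In form: [[grip, [x, y, z], [ax, ay, az]], ...]. A call has 1 to 20 rows; each row shifts and turns the commanded pose from where the row before left it; what a row does not reach is not made up. A row lasts 1/12 s, in which the tool goes at most 41.7 mm and 7.16 degrees, less where a joint would pass 70% of its speed; a pose out of reach is approached as far as the arm can. A call with a number of a shift or a turn outside -1 to 1 is refused whole. A call with a gripper value outside its range is refused whole. The fingers move at their own pace and stop on an object; "grip_force" is the grip in N (left out, the last holds). Time passes only in rows, so rows that do not move let the fingers close. It gives the time, the measured TCP pose, the force, the opening and the grip force at its end, in the units of the state.
- state(): the state, without advancing time (a new reading comes with each control period).
- grab_frame(name): name is "side" or "top"; returns the picture (384x512x3 uint8, blue, green, red); there is no depth.
- camera_info(name): a dict with "fx", "fy", "cx", "cy" (pixels), "rvec" (rotation vector, rad) and "tvec" (3), from world to camera coordinates, as OpenCV has them. Camera axes: x right, y down, z forward; pixel columns grow to the right and rows downward; lengths in mm; the calibration is good to about 2 mm. A picture is of the moment at which its call begins. camera_info takes no time and is no camera call.
- job_done(): hands the job in; it is judged then, once.
The state is a dict: "time_s": time; "qpos": joint angles; "qvel": joint speeds; "effort": joint torques, N m; "ee_pos": TCP position; "ee_rot": TCP orientation; "force": force on the tool from outside, world axes, zero at the start; "torque": the same for the moment, N m; "gripper_width": finger opening in mm; "gripper_force": force on a finger pad.
Only numpy, scipy, OpenCV 4.12 (cv2) and the standard library are available. Lean on these libraries where they do the work, as an engineer would, in place of code of your own. Each camera call takes 0.05 s, during which the arm holds its last target. There are 200 camera calls.

## Working session

There is one attempt and no reset: what is moved stays moved. The work goes in short steps, Python scripts to look and compute and a tool call to move; the robot and the scene stay as the last step left them, time stands still between calls to the robot, and variables do not carry over. Pictures are saved under pics/ and viewed, at most 10 in all, crops included, and the job is handed in when it is done.

Besides the shell and the picture viewer there is one more tool, called after ">>>" in YAML: its name, and indented under it one key for each argument. move_arm: Moves the arm, as the interface text tells. Shifts and turns lie within -1 to 1; 1 stands for 25 mm of shift or 4 degrees of turn. Its arguments: {"type":"object","properties":{"motion":{"type":"array","items":{"type":"array"}},"grip_force":{"type":"number"}},"required":["motion"]}

```bash
mkdir -p pics
python3 - <<'E'
from workcell import *
import cv2
for n in("top","side"):
    cv2.imwrite(f"pics/{n}0.png",cv2.resize(grab_frame(n),(800,600),interpolation=cv2.INTER_CUBIC)); print(n,camera_info(n))
s=state();print(s["time_s"],s["ee_pos"],s["ee_rot"],s["force"],s["gripper_width"])
E
```

```text
top {'fx': 434.1462756780126, 'fy': 434.1462756780126, 'cx': 249.48513382811038, 'cy': 191.70147070173417, 'rvec': array([ 2.17358489, -2.15973402,  0.10891063]), 'tvec': array([  88.74155645,  575.01856276, 1153.3323733 ])}
side {'fx': 409.4634766353251, 'fy': 409.4634766353251, 'cx': 251.45355629753718, 'cy': 195.64653196527195, 'rvec': array([ 0.27936134, -2.60152546,  1.4946598 ]), 'tvec': array([ 590.88531117,   98.44722963, 1338.83518085])}
0.1 [212.9963032  533.59451273 213.22740485] [-1.79910249e+02 -2.40950653e-03  1.58237338e+02] [-0.01080355  0.26731556  0.23056051] 91.34201805262919
```

View pics/top0.png

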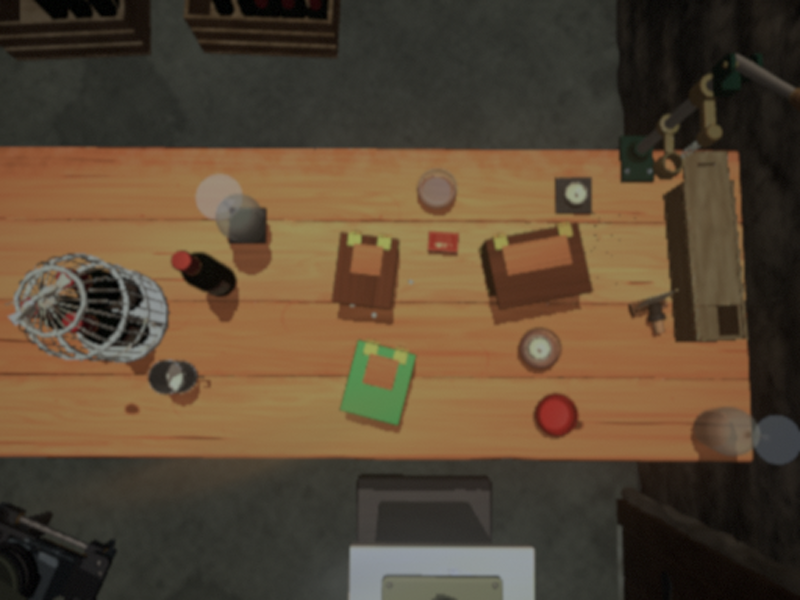

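View pics/side0.png

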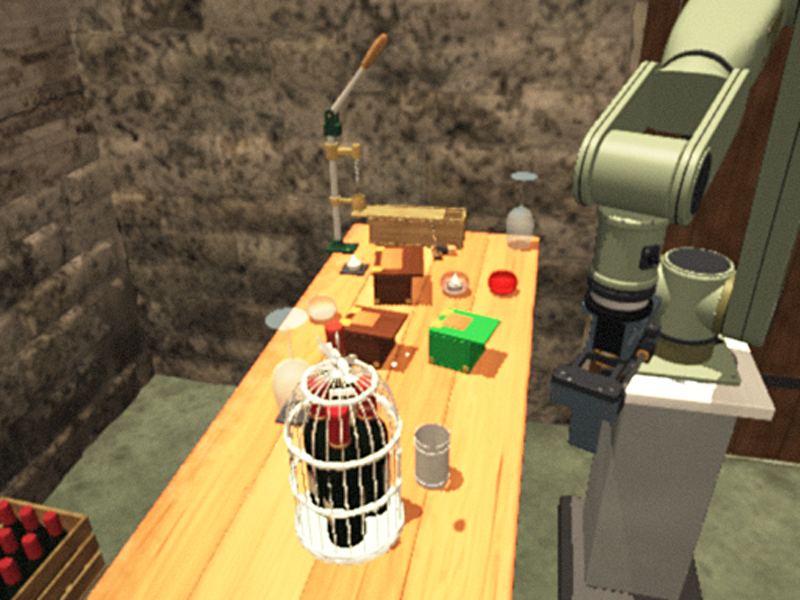

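The top view (800 px scale) shows candidates as follows. Large box: dark box at (540,265), with dark box (367,270) being smaller and (378,383) being the green look-alike. Candle glass: bowl with candle at (540,348); the red bowl at (556,415) and empty bowl at (437,190) are not it. I'll check with one close crop.

```bash
cat > h.py <<'E'
from workcell import *
import cv2, numpy as np
def px2w(n,u,v,z):
    c=camera_info(n);R,_=cv2.Rodrigues(c["rvec"]);t=np.array(c["tvec"])
    d=R.T@np.array([(u-c["cx"])/c["fx"],(v-c["cy"])/c["fy"],1]);o=-R.T@t
    return (o+d*(z-o[2])/d[2])
def crop(n,u0,v0,w,h,s,f):
    im=grab_frame(n)[v0:v0+h,u0:u0+w];cv2.imwrite(f,cv2.resize(im,None,fx=s,fy=s,interpolation=cv2.INTER_CUBIC))
E
python3 - <<'E'
from h import *
crop("top",250,130,160,120,5,"pics/c1.png")
E
```

```text
(no output)
```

View pics/c1.png

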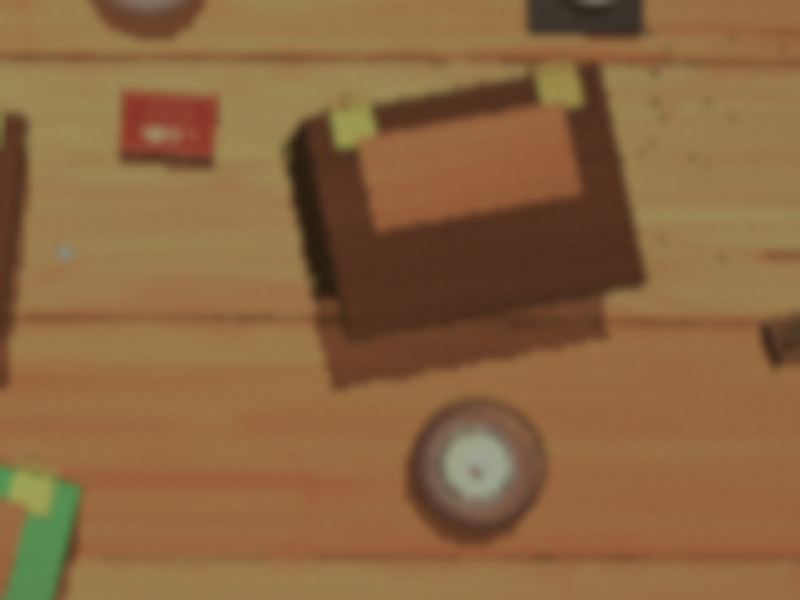

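The crop confirms it: large lid corners FL(348,340), FR(645,283), BR(600,65), BL(306,117); a clear glass with white candle at (477,465).

Run:
```python
from h import *
P=lambda u,v,z,n="":(lambda w:(print(n,w.round(1)),w)[1])(px2w("top",250+u/5,130+v/5,z))
FL=P(348,340,85,"FL");FR=P(645,283,85,"FR");BR=P(600,65,85,"BR");BL=P(306,117,85,"BL")
print(np.linalg.norm(FL-FR),np.linalg.norm(FL-BL),np.linalg.norm(BL-BR),np.linalg.norm(BR-FR))
yd=(FL-FR)+(BL-BR);yaw=np.arctan2(-yd[0],yd[1]);print("yaw",yaw)
G=P(477,467,30,"glass"); C=P(477,464,42,"candle")
x=np.array([np.cos(yaw),np.sin(yaw),0]);y=np.array([-x[1],x[0],0])
lc=(FL+FR+BR+BL)/4; box=lc+x*15;box[2]=0;hin=box+45*x;lip=box-75*x
print("box",box,"hinge",hin,"lip",lip,"glass in box",(G-box)@x,(G-box)@y)
for n,u,v,z in(("red",556,415,30),("matches",443,243,15),("smallFL",334,304,85),("smallFR",392,309,85),("greenFR",403,424,85),("greenBR",414,354,85),("cork",640,310,10),("cork2",657,330,10),("crateL",677,340,50),("tealight",576,193,10)):
    print(n,px2w("top",u*.64,v*.64,z).round(0))
```

```text
FL [553.4 -89.7  85. ]
FR [ 584.1 -244.3   85. ]
BR [ 699.3 -223.5   85. ]
BL [670.7 -68.9  85. ]
157.63151025623287 119.0573521826075 157.23694272663624 117.01906360652184
yaw 0.189664876799406
glass [ 489.9 -167.4   30. ]
candle [ 491.1 -164.8   42. ]
box [ 641.61348922 -153.75696416    0.        ] hinge [ 685.80652541 -145.27312352    0.        ] lip [ 567.9584289  -167.89669856    0.        ] glass in box -151.56307083858252 15.183245986541985
red [ 377. -194.   30.]
matches [678.  -2.  15.]
smallFL [561. 185.  85.]
smallFR [553.  88.  85.]
greenFR [365.  69.  85.]
greenBR [479.  52.  85.]
cork [ 561. -350.   10.]
cork2 [ 525. -379.   10.]
crateL [ 506. -397.   50.]
tealight [ 772. -242.   10.]
```

>>> move_arm:
  motion:
    - [40,[0.36,-1,0],[0,0,-1]]
    - [40,[0.36,-1,0],[0,0,-1]]
    - [40,[0.36,-1,0],[0,0,-1]]
    - [40,[0.36,-1,0],[0,0,-1]]
    - [40,[0.36,-1,0],[0,0,-1]]
    - [40,[0.36,-1,0],[0,0,-1]]
    - [40,[0.36,-1,0],[0,0,-1]]
    - [40,[0.36,-1,0],[0,0,-1]]
    - [40,[0.36,-1,0],[0,0,-1]]
    - [40,[0.36,-1,0],[0,0,-1]]
    - [40,[0.36,-1,0],[0,0,-1]]
    - [40,[0.36,-1,0],[0,0,-1]]
    - [40,[0.36,-1,0],[0,0,-1]]
    - [40,[0.36,-1,0],[0,0,-1]]
    - [40,[0.36,-1,0],[0,0,-1]]
    - [40,[0.36,-1,0],[0,0,-1]]
    - [40,[0.36,-1,0],[0,0,-1]]
    - [40,[0.36,-1,0],[0,0,0]]
    - [40,[0.36,-1,0],[0,0,0]]
    - [40,[0.36,-1,0],[0,0,0]]
  grip_force: 5

```text
time_s: 1.82
ee_pos: [393.2, 32.7, 213.9]
ee_rot: [-180.0, -0.0, 90.2]
force: [-0.1, 1.1, -0.1]
gripper_width: 40.3
gripper_force: 0.0
```

>>> move_arm:
  motion:
    - [40,[0.35,-0.98,0],[0,0,0]]
    - [40,[0.35,-0.98,0],[0,0,0]]
    - [40,[0.35,-0.98,0],[0,0,0]]
    - [40,[0.35,-0.98,0],[0,0,0]]
    - [40,[0.35,-0.98,0],[0,0,0]]
    - [40,[0.35,-0.98,0],[0,0,0]]
    - [40,[0.35,-0.98,0],[0,0,0]]
    - [40,[0.35,-0.98,0],[0,0,0]]
    - [40,[0.35,-0.98,0],[0,0,0]]
    - [40,[0.35,-0.98,0],[0,0,0]]
    - [40,[0.35,-0.98,0],[0,0,0]]
    - [40,[0,0,-0.8],[0,0,0]]
    - [40,[0,0,-0.8],[0,0,0]]
    - [40,[0,0,-0.8],[0,0,0]]
    - [40,[0,0,-0.8],[0,0,0]]
    - [40,[0,0,-0.8],[0,0,0]]
    - [40,[0,0,-0.8],[0,0,0]]
    - [40,[0,0,-0.8],[0,0,0]]
    - [40,[0,0,0],[0,0,0]]
    - [40,[0,0,0],[0,0,0]]

```text
time_s: 3.48
ee_pos: [488.8, -235.1, 73.2]
ee_rot: [-179.9, -0.1, 90.2]
force: [0.2, -0.0, 0.6]
gripper_width: 40.0
gripper_force: 0.0
```

Run:
```python
from h import *
crop("top",250,130,160,120,5,"pics/c2.png")
```

```text
(no output)
```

View pics/c2.png

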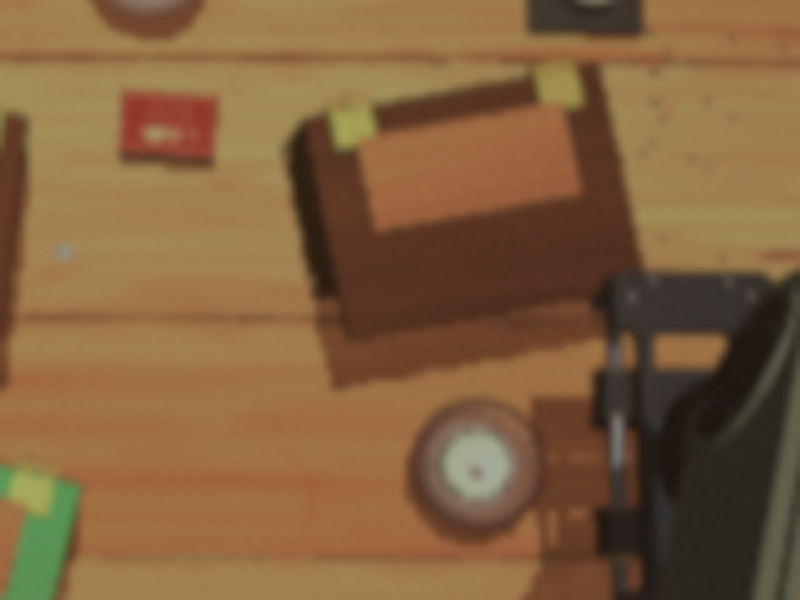

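The glass sits at (477,467), with the fingers at (617,395) and (617,525), centred on it. I'll lower and push slowly.

>>> move_arm:
  motion:
    - [40,[0,0,-0.7],[0,0,0]]
    - [40,[0,0,-0.7],[0,0,0]]
    - [40,[0,0,-0.7],[0,0,0]]
    - [40,[0,0.2,0],[0,0,0]]
    - [40,[0,0.2,0],[0,0,0]]
    - [40,[0,0.2,0],[0,0,0]]
    - [40,[0,0.15,0],[0,0,0]]
    - [40,[0,0.15,0],[0,0,0]]
    - [40,[0,0.15,0],[0,0,0]]
    - [40,[0,0.15,0],[0,0,0]]
    - [40,[0,0.15,0],[0,0,0]]
    - [40,[0,0.15,0],[0,0,0]]
    - [40,[0,0.15,0],[0,0,0]]
    - [40,[0,0.15,0],[0,0,0]]
    - [40,[0,0.15,0],[0,0,0]]
    - [40,[0,0.15,0],[0,0,0]]

```text
time_s: 4.87
ee_pos: [489.4, -182.7, 21.5]
ee_rot: [180.0, 0.0, 90.2]
force: [-0.7, -1.9, 2.3]
gripper_width: 40.0
gripper_force: 1.4
```

Run:
```python
from h import *
crop("top",230,140,160,120,5,"pics/c3.png")
```

```text
(no output)
```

View pics/c3.png

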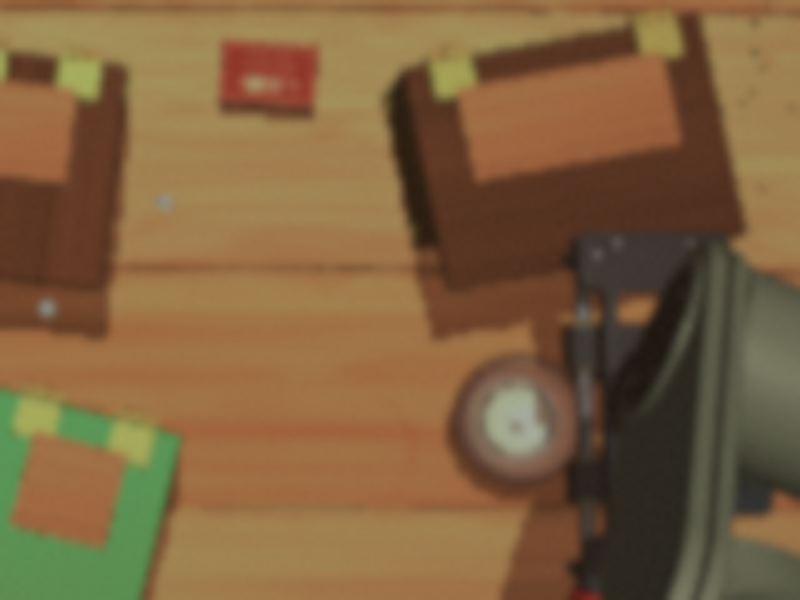

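The glass is cradled at (515,423), moving straight with a light force. I'll continue.

>>> move_arm:
  motion:
    - [40,[0,0.17,0],[0,0,0]]
    - [40,[0,0.17,0],[0,0,0]]
    - [40,[0,0.17,0],[0,0,0]]
    - [40,[0,0.17,0],[0,0,0]]
    - [40,[0,0.17,0],[0,0,0]]
    - [40,[0,0.17,0],[0,0,0]]
    - [40,[0,0.17,0],[0,0,0]]
    - [40,[0,0.17,0],[0,0,0]]
    - [40,[0,0.17,0],[0,0,0]]
    - [40,[0,0.17,0],[0,0,0]]
    - [40,[0,0.17,0],[0,0,0]]
    - [40,[0,0.17,0],[0,0,0]]
    - [40,[0,0.17,0],[0,0,0]]
    - [40,[0,0.17,0],[0,0,0]]
    - [40,[0,0.17,0],[0,0,0]]
    - [40,[0,0.17,0],[0,0,0]]
    - [40,[0,0.17,0],[0,0,0]]
    - [40,[0,0.17,0],[0,0,0]]
    - [40,[0,0.17,0],[0,0,0]]
    - [40,[0,0.17,0],[0,0,0]]

```text
time_s: 6.58
ee_pos: [489.4, -97.5, 21.5]
ee_rot: [180.0, -0.0, 90.2]
force: [0.3, -0.9, -0.4]
gripper_width: 40.2
gripper_force: 0.8
```

>>> move_arm:
  motion:
    - [40,[0,0.12,0],[0,0,0]]
    - [40,[0,0.1,0],[0,0,0]]
    - [40,[0,0.06,0],[0,0,0]]
    - [40,[0,0.03,0],[0,0,0]]
    - [40,[0,0,0],[0,0,0]]
    - [40,[0,0,0],[0,0,0]]
    - [40,[0,0,0],[0,0,0]]
    - [40,[0,0,0],[0,0,0]]
    - [40,[0,0,0],[0,0,0]]
    - [40,[0,-0.2,0],[0,0,0]]
    - [40,[0,-0.3,0],[0,0,0]]
    - [40,[0,-0.4,0],[0,0,0]]
    - [40,[0,-0.4,0],[0,0,0]]
    - [40,[0,-0.4,0],[0,0,0]]
    - [40,[0,0,0],[0,0,0]]

```text
time_s: 7.83
ee_pos: [489.8, -134.9, 21.5]
ee_rot: [179.9, 0.0, 90.1]
force: [0.5, 0.4, 0.1]
gripper_width: 40.2
gripper_force: 0.0
```

Run:
```python
from h import *
crop("top",230,140,160,120,5,"pics/c4.png")
```

```text
(no output)
```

View pics/c4.png

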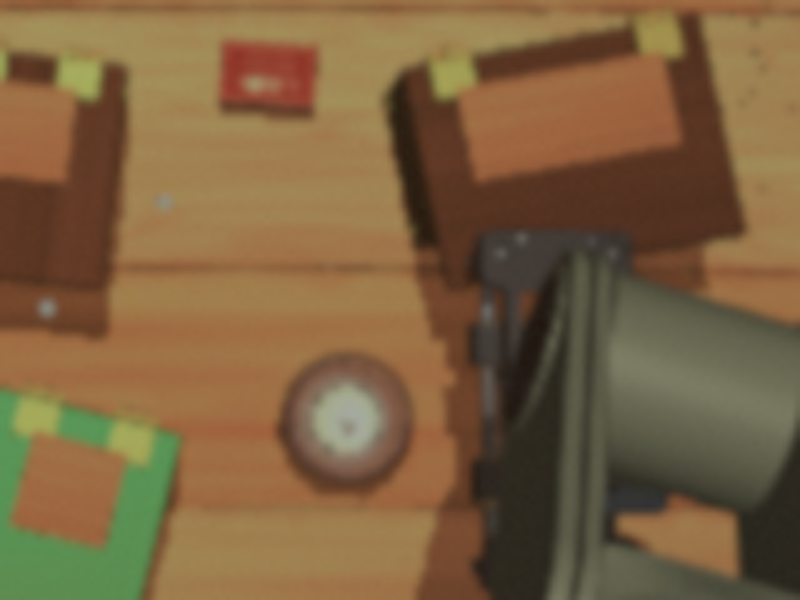

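The glass stands at (346,423), y≈-47, candle centred (local y ≈ +133). Next I'll raise, yaw to the box, then tilt by 50°, while computing the lid waypoints.

>>> move_arm:
  motion:
    - [20,[0,0,0.8],[0,0,0]]
    - [0,[0,0,1],[0,0,0]]
    - [0,[0,0,1],[0,0,0]]
    - [0,[-0.2,-0.2,1],[0,0,-0.99]]
    - [0,[-0.2,-0.2,1],[0,0,-0.99]]
    - [0,[-0.2,-0.2,0.5],[0,0,-0.99]]
    - [0,[-0.2,-0.2,0],[0,0,-0.99]]
    - [0,[-0.2,-0.2,0],[0,0,-0.99]]
    - [0,[0,-0.2,0],[0,0,-0.99]]
    - [0,[0,-0.2,0],[0,0,-0.99]]
    - [0,[0,-0.2,0],[0,0,-0.99]]
    - [0,[0,-0.2,0],[0,0,-0.99]]
    - [0,[0,-0.2,0],[0,0,-0.99]]
    - [0,[0,-0.2,0],[0,0,-0.99]]
    - [0,[0,-0.1,0],[0,0,-0.99]]
    - [0,[0,-0.1,0],[0,0,-0.99]]
    - [0,[0,-0.1,0],[0,0,-0.99]]
    - [0,[0,0,0],[0,0,-0.99]]
    - [0,[0,0,0],[0,0,-0.99]]
    - [0,[0,0,0],[0,0,-0.99]]

```text
time_s: 9.55
ee_pos: [464.2, -195.0, 153.9]
ee_rot: [-180.0, 0.0, 22.7]
force: [-0.8, 0.5, -0.1]
gripper_width: 0.9
gripper_force: 0.0
```

>>> move_arm:
  motion:
    - [0,[0,0,0],[0,0,-0.99]]
    - [0,[0,0,0],[0,0,-0.99]]
    - [0,[0,0,0],[0,0,-0.99]]
    - [0,[0,0,0],[0.18,-0.945,0]]
    - [0,[0,0,0],[0.18,-0.945,0]]
    - [0,[0,0,0],[0.18,-0.945,0]]
    - [0,[0,0,0],[0.18,-0.945,0]]
    - [0,[0,0,0],[0.18,-0.945,0]]
    - [0,[0,0,0],[0.18,-0.945,0]]
    - [0,[0,0,0],[0.18,-0.945,0]]
    - [0,[0,0,0],[0.18,-0.945,0]]
    - [0,[0,0,0],[0.18,-0.945,0]]
    - [0,[0,0,0],[0.18,-0.945,0]]
    - [0,[0,0,0],[0.18,-0.945,0]]
    - [0,[0,0,0],[0.18,-0.945,0]]
    - [0,[0,0,0],[0.18,-0.945,0]]
    - [0,[0,0,0],[0,0,0]]

```text
time_s: 10.97
ee_pos: [462.4, -194.6, 151.8]
ee_rot: [-179.9, -49.9, 10.7]
force: [-0.8, -0.2, -1.4]
gripper_width: 0.1
gripper_force: 0.0
```

Run:
```python
from h import *
from scipy.spatial.transform import Rotation as Ro
s=state();R=Ro.from_euler("xyz",s["ee_rot"],degrees=True).as_matrix();print(s["ee_pos"].round(1),R.round(3),s["qpos"].round(0),s["gripper_width"])
yaw=.1897;x=np.array([np.cos(yaw),np.sin(yaw),0]);y=np.array([-x[1],x[0],0]);box=np.array([641.6,-153.8,0])
W=lambda lx,z:box+x*lx-20*y+[0,0,z]
a=np.radians(50);d=np.array([np.sin(a),-np.cos(a)]);n=np.array([np.cos(a),np.sin(a)])
L=[("pre",-130,100),("front",-115,40),("under",-70,40)]
for th in range(0,111,10):
    t=np.radians(th);e=np.array([-np.cos(t),np.sin(t)]);T=np.array([45,75])+(120*e+20*d if th<40 else 100*e)-16*n
    L.append((th,*T))
p=s["ee_pos"]
for k,lx,z in L:
    w=W(lx,z);print(k,w.round(1),"delta units",((w-p)/25).round(2));p=w
```

```text
[ 462.4 -194.6  151.8] [[ 0.633  0.187  0.751]
 [ 0.119 -0.982  0.144]
 [ 0.765 -0.001 -0.644]] [-51.  10. 135.  83.  43. -41.] 0.09745500551879781
pre [ 517.7 -198.   100. ] delta units [ 2.21 -0.13 -2.07]
front [ 532.4 -195.1   40. ] delta units [ 0.59  0.11 -2.4 ]
under [ 576.6 -186.6   40. ] delta units [1.77 0.34 0.  ]
0 [ 576.7 -186.6   49.9] delta units [0.  0.  0.4]
10 [ 578.5 -186.3   70.7] delta units [0.07 0.01 0.83]
20 [ 583.8 -185.3   90.9] delta units [0.21 0.04 0.81]
30 [ 592.5 -183.6  109.9] delta units [0.35 0.07 0.76]
40 [ 604.2 -181.3  127. ] delta units [0.47 0.09 0.69]
50 [ 616.3 -179.   139.3] delta units [0.48 0.09 0.49]
60 [ 630.4 -176.3  149.3] delta units [0.56 0.11 0.4 ]
70 [ 645.9 -173.3  156.7] delta units [0.62 0.12 0.29]
80 [ 662.4 -170.2  161.2] delta units [0.66 0.13 0.18]
90 [ 679.5 -166.9  162.7] delta units [0.68 0.13 0.06]
100 [ 696.5 -163.6  161.2] delta units [ 0.68  0.13 -0.06]
110 [ 713.1 -160.4  156.7] delta units [ 0.66  0.13 -0.18]
```

>>> move_arm:
  motion:
    - [0,[0.55,-0.03,-0.5],[0,0,0]]
    - [0,[0.55,-0.03,-0.5],[0,0,0]]
    - [0,[0.55,-0.03,-0.5],[0,0,0]]
    - [0,[0.55,-0.03,-0.5],[0,0,0]]
    - [0,[0.1,0.02,-0.4],[0,0,0]]
    - [0,[0.1,0.02,-0.4],[0,0,0]]
    - [0,[0.1,0.02,-0.4],[0,0,0]]
    - [0,[0.1,0.02,-0.4],[0,0,0]]
    - [0,[0.1,0.02,-0.4],[0,0,0]]
    - [0,[0.1,0.02,-0.4],[0,0,0]]
    - [0,[0,0,0],[0,0,0]]
    - [0,[0.22,0.04,0],[0,0,0]]
    - [0,[0.22,0.04,0],[0,0,0]]
    - [0,[0.22,0.04,0],[0,0,0]]
    - [0,[0.22,0.04,0],[0,0,0]]
    - [0,[0.22,0.04,0],[0,0,0]]
    - [0,[0.22,0.04,0],[0,0,0]]
    - [0,[0.22,0.04,0],[0,0,0]]
    - [0,[0,0,0],[0,0,0]]

```text
time_s: 12.55
ee_pos: [574.1, -188.1, 44.4]
ee_rot: [179.6, -50.1, 11.3]
force: [-0.5, -0.4, 0.3]
gripper_width: 0.3
gripper_force: 0.0
```

Run:
```python
from h import *
crop("side",200,120,160,120,5,"pics/c5.png")
```

```text
(no output)
```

View pics/c5.png

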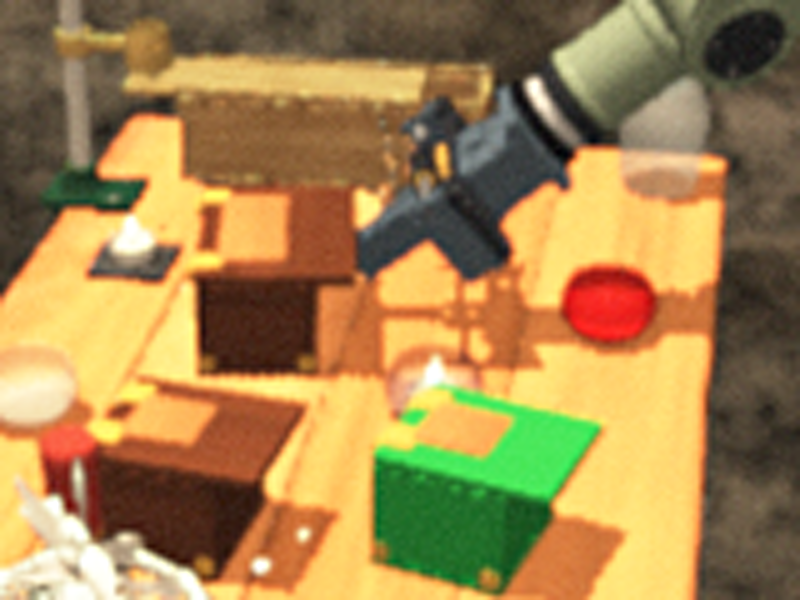

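The fingertip is at (365,265), tucked behind the lip's edge (357,280), and the candle is clear at (435,375). I'll lift to about 20°.

>>> move_arm:
  motion:
    - [0,[0.04,0,0.2],[0,0,0]]
    - [0,[0.04,0.02,0.2],[0,0,0]]
    - [0,[0.04,0.02,0.2],[0,0,0]]
    - [0,[0.04,0,0.25],[0,0,0]]
    - [0,[0.05,0,0.25],[0,0,0]]
    - [0,[0.07,0.01,0.25],[0,0,0]]
    - [0,[0.07,0.01,0.25],[0,0,0]]
    - [0,[0.05,0.01,0.25],[0,0,0]]
    - [0,[0,0,0],[0,0,0]]

```text
time_s: 13.35
ee_pos: [583.4, -186.6, 92.1]
ee_rot: [179.5, -50.1, 11.3]
force: [-0.1, -0.4, -0.1]
gripper_width: 0.5
gripper_force: 0.5
```

Run:
```python
from h import *
crop("side",200,120,160,120,5,"pics/c6.png")
```

```text
(no output)
```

View pics/c6.png

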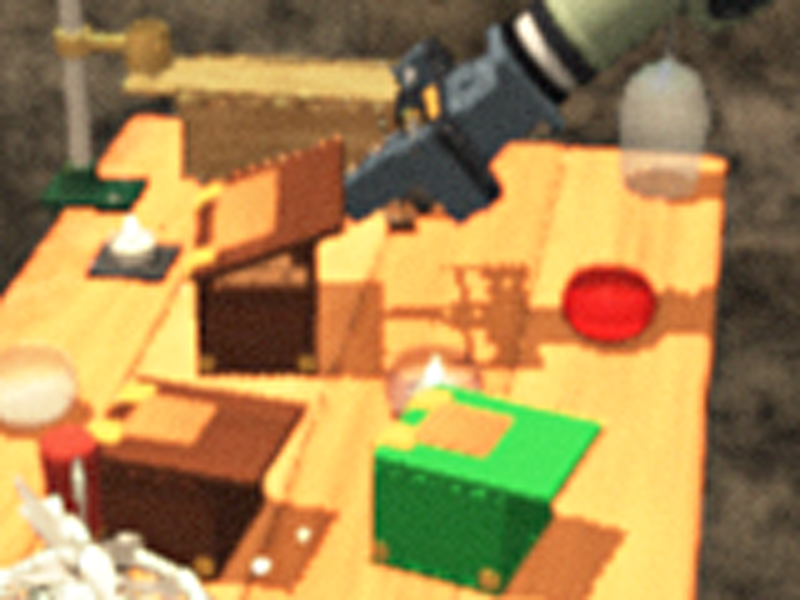

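The lid is up about 25°, with its edge on the fingers at (345,170). I'll continue along the arc.

>>> move_arm:
  motion:
    - [0,[0.18,0.04,0.38],[0,0,0]]
    - [0,[0.18,0.04,0.38],[0,0,0]]
    - [0,[0.24,0.05,0.34],[0,0,0]]
    - [0,[0.24,0.05,0.34],[0,0,0]]
    - [0,[0.24,0.05,0.25],[0,0,0]]
    - [0,[0.24,0.05,0.25],[0,0,0]]
    - [0,[0.28,0.05,0.2],[0,0,0]]
    - [0,[0.28,0.05,0.2],[0,0,0]]
    - [0,[0.31,0.06,0.15],[0,0,0]]
    - [0,[0.31,0.06,0.15],[0,0,0]]
    - [0,[0.25,0.05,0.07],[0,0,0]]
    - [0,[0.25,0.05,0.07],[0,0,0]]
    - [0,[0.16,0.03,0.04],[0,0,0]]
    - [0,[0.2,0.04,0.03],[0,0,0]]
    - [0,[0.2,0.04,0.03],[0,0,0]]
    - [0,[0.2,0.04,0],[0,0,0]]
    - [0,[0.2,0.04,0],[0,0,0]]
    - [0,[0.2,0.04,0],[0,0,0]]
    - [0,[0.2,0.04,0],[0,0,0]]
    - [0,[0.2,0.04,0],[0,0,0]]

```text
time_s: 15.07
ee_pos: [697.4, -163.6, 162.1]
ee_rot: [179.7, -50.0, 11.2]
force: [0.0, 0.6, -0.4]
gripper_width: 0.6
gripper_force: 0.0
```

Run:
```python
from h import *
crop("side",200,90,160,120,5,"pics/c7.png")
```

```text
(no output)
```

View pics/c7.png

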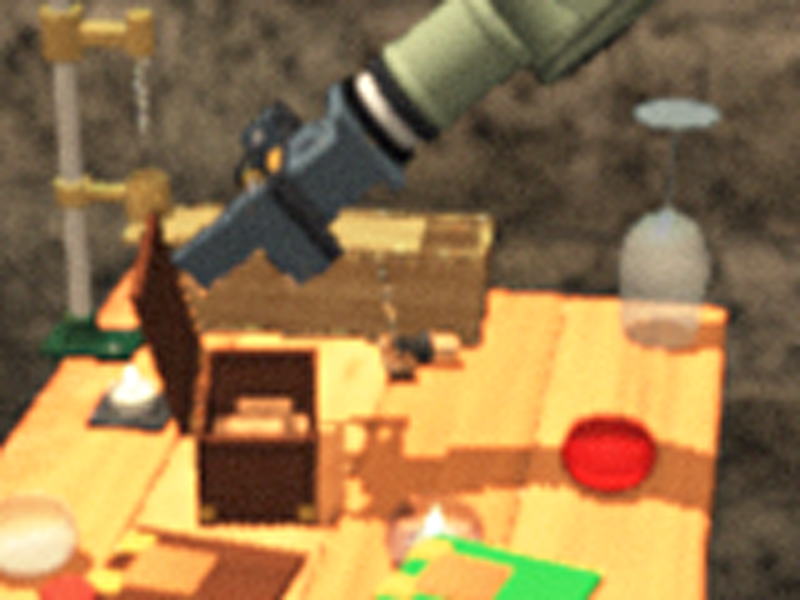

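The lid leans back past upright at (165,320), away from the fingertips (190,265). I'll back the arm off.

>>> move_arm:
  motion:
    - [0,[-0.4,-0.08,0.1],[0,0,0]]
    - [0,[-0.6,-0.12,0.3],[0,0,0]]
    - [0,[-0.8,-0.15,0.4],[0,0,0]]
    - [0,[-0.8,-0.15,0.4],[0,0,0]]
    - [0,[-0.8,-0.15,0.4],[0,0,0]]
    - [0,[-0.8,-0.15,0.4],[0,0,0]]
    - [0,[-0.8,-0.15,0],[0,0,0]]
    - [0,[-0.8,-0.15,0],[0,0,0]]
    - [0,[0,0,0],[0,0,0]]
    - [0,[0,0,0],[0,0,0]]
    - [0,[0,0,0],[0,0,0]]
    - [0,[0,0,0],[0,0,0]]

```text
time_s: 16.12
ee_pos: [552.5, -191.1, 212.4]
ee_rot: [179.7, -50.0, 11.2]
force: [-0.4, -0.2, -0.2]
gripper_width: 0.5
gripper_force: 0.0
```

Run:
```python
from h import *
a=grab_frame("side")[90:210,200:300];b=grab_frame("top")[110:250,230:400]
cv2.imwrite("pics/c8.png",np.hstack([cv2.resize(a,(400,480)),cv2.resize(b,(400,480))]))
```

```text
(no output)
```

View pics/c8.png

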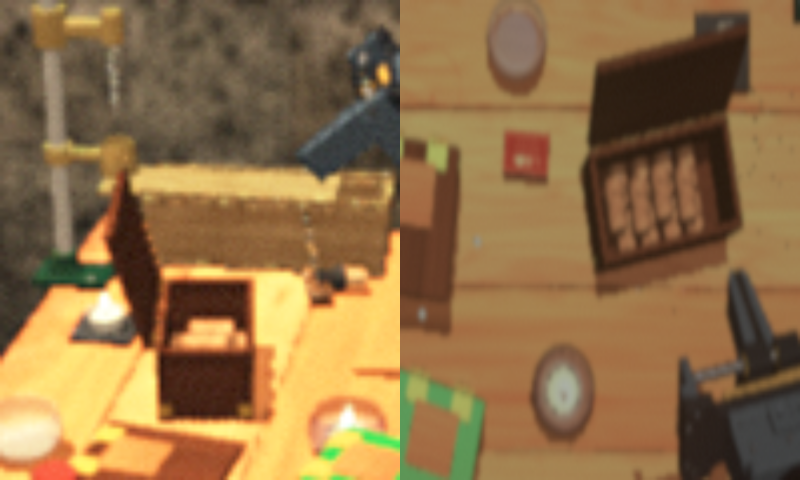

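The lid rests open (side (135,260), top (665,85)). The candle stands in its glass at (563,392), clear of the box. The arm touches nothing.

```bash
python3 -c "
from workcell import *
print(job_done())"
```

```text
the job is handed in; nothing more can be done
None
```

I slid the candle glass out to the left of the larger box, tipped that box's lid over until it rested open by itself, and handed the job in at about 16 s; the hand-in returned no verdict.

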